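Hook open the sprung holder of the cream oil stick

TASK

Two sprung holders stand on the painting table, each clamping one oil stick. Open the one that holds the cream-coloured stick: draw its red knob fully back against the spring, move it sideways along the slot and let it settle in the holding notch, so that the jaw stays open by itself when you let go. The cream stick stays lying in its holder, and the other holder stays shut.

Things in the scene. Friction and masses are not known exactly. Their poses are not given: they have to be found in the camera images.
- cream_knob_grip (a point): Centre of the upright round red knob (22 mm across, 33 mm tall, this point 83 mm above the table) of the holder with the cream stick. Axes as the holder's: +x from the knob to the jaw and stick, y along the stick, z up. It stands on a 10 mm steel stem in a J-shaped slot; it slides, it does not turn. A spring pulls it to +x, 6 N shut, 11 N drawn back; let go, it snaps shut.
- cream_holder: Holder with the cream stick, fixed to the table; origin under the centre of its base, axes as the knob's. Wooden base 200 (x) x 110 (y) x 14 mm; over it a green slotted plate, top 46 mm above the table; at the +x end the jaw, the stick and a light wooden fence 44 mm high. Only the knob is higher than the plate.
- cream_jaw (a joint): How far jaw and knob of that holder are drawn back along its -x, in m: 0 shut (at the start), end stop at 0.055. The stem clears the slot's lip beyond 0.042 (0.048 is a good middle); hooked in the notch it rests at 0.036.
- cream_knob (a joint): How far that knob is moved sideways along the holder's +y, in m: 0 at the start, end stop 0.036; free to move (light friction, no spring) only while drawn back beyond 0.042. The notch lies behind the lip, from 0.017 to the end stop (middle 0.027); there the spring draws the stem 6 mm towards +x into the notch and holds it.
- cream_stick_mid (a point): Centre of the cream-coloured, paint-flecked oil stick (25 mm thick, 92 mm long, lying along its y axis) between the jaw and the fence of its holder; a small wooden bead keeps it from rolling when the jaw is open.
- dark_jaw (a joint): The same draw of the look-alike holder (also with a red knob) that clamps the dark oil stick with a grey end; 0 shut. It is to stay shut.

How it is judged:
At the end, for the whole second after the job is handed in: The cream stick's jaw stays open by itself (drawn at least 30 mm, at rest) with its knob at least 15 mm sideways in the notch, the cream stick lies within 20 mm of where it was, and the dark stick's jaw is shut (within 5 mm) (value of joint cream_jaw above 0.03 m and value of joint cream_knob above 0.015 m and velocity of joint cream_jaw between -0.005 and 0.005 m/s and distance of cream_stick_mid from where it was at the start of the episode below 0.02 m and value of joint dark_jaw below 0.005 m); the robot touches nothing.
It fails at once if the holder of the dark stick is opened (value of joint dark_jaw above 0.01 m).
It also fails if it takes over 29 s, if anything falls off the work surface, if the arm or the gripper's body presses on something with over 40 N, if the wrist force passes 120 N, or if a joint passes its speed limit or range.

ROBOT

A 6-joint arm with a two-finger parallel gripper is mounted at the origin on a cart in front of the work surface, level with it; the furniture and walls round the work are solid. World frame = base frame: x ahead of the robot, y to its left, z up, the work surface at z = 0. Lengths are in m, angles in rad, forces in N, time in s.
With the tool pointing down it reaches from about 0.35 to 0.975 m from the base axis. Payload 4.9 kg.
Tool frame: the origin (TCP) lies midway between the tips of the shut fingers; the grasp point (between the pads) lies 19 mm behind it; z points along the fingers, y is the direction in which the jaws open and shut (so a half turn about z gives the same grasp; the last joint's range is limited). The gripper opens to 85 mm and grips with 20 to 120 N. Pads are 22 mm wide; open, the fingers measure 114 mm over their backs; the gripper's body (76 mm by 85 mm) begins 54 mm behind the grasp point. The pads swing forward as they close: fully open they stand 13 mm farther back than shut.
Start: joints at [-1.357, 0.053, 1.613, -0, 1.476, -0.119], TCP at [0.204, -0.591, 0.231] pointing down, gripper open.
Joint ranges: [-3.01, 3.01], [-1.01, 2.22], [0.06, 2.58], [-1.02, 4.17], [0.09, 2.62], [-3.14, 3.14]. Speed limits (rad/s): [2.57, 2.57, 3.14, 3.14, 3.14, 3.14].

INTERFACE

Orientations are given as a unit quaternion [w, x, y, z].
In Python, from plant import state, grab_frame, camera_params, job_done, boxes_of gives the robot as it stands.
- The arm moves only by the tool step_arm, never from a script. Its argument "steps" is a list of rows, each a list of 4 numbers: the shift along the tool's x, y, z in mm, then the turn about the tool's z in degrees. A call has 1 to 8 rows; each row shifts and turns the pose as measured when the row begins, along the tool's axes as they then stand; what a row does not reach is not made up. A row lasts 1/10 s, in which the tool goes at most 50 mm and 8.59 degrees, less where a joint would pass 70% of its speed; a pose out of reach is approached as far as the arm can. A call is refused whole if a number of a shift passes 50 or a number of a turn 8.59, either way. A call with a gripper value outside its range is refused whole. "claw" is the opening in per cent of the stroke, from 0 (shut) to 100 (fully open), set as the call begins (left out, the last holds). The fingers move at their own pace and stop on an object; the grip force is fixed at half the most. Time passes only in rows, so rows that do not move let the fingers close. It gives the time, the measured TCP pose, the force and the opening at its end, in the units of the state.
- state(): the state, without advancing time (a new reading comes with each control period).
- grab_frame(name): name is "scene" or "top"; returns (picture, depth): 420x560x3 uint8, red, green, blue; 420x560 float32, m along the optical axis (not along the pixel's ray), 0 where there is no reading.
- camera_params(name): a dict with "mtx" (3x3 intrinsics, pixels), "k1" (the pictures are not rectified: a ray, as slopes to the right and down, at radius r is drawn at 1 + k1 r^2 times it, then the intrinsics apply), "extrinsics" (4x4, takes a point from camera to world coordinates). Camera axes: x right, y down, z forward; pixel columns grow to the right and rows downward; lengths in m; the calibration is good to about 2 mm. A picture is of the moment at which its call begins. camera_params takes no time and is no camera call.
- job_done(): hands the job in, once; it reports no verdict.
Trained networks look in the newest picture that a camera, given by its name, has taken for a name from the list of things; names that differ only in an ending like _2 or _b are one class to them, and where a whole thing is asked for, a point or a joint stands for the part that bears it (a point fixed in the world has none). Each returns a list of dicts, best first, with "p" (0 to 1); they miss things now and then, are a little off and sometimes report something else, mostly with a low value. They report only what shows in the picture. A call takes as long as a camera call.
- boxes_of(camera, label): "box" ([left, top, width, height] in pixels, round what is visible of it).
The state is a dict: "time": time; "joint_pos": joint angles; "joint_vel": joint speeds; "joint_efforts": joint torques, N m; "tool_pos": TCP position; "tool_rot": TCP orientation; "contact_force": force on the tool from outside, world axes, zero at the start; "ft_torque": the same for the moment, N m; "gripper_width": opening from 0.0 (shut) to 1.0 (fully open).
Only numpy, scipy, OpenCV 4.12 (cv2) and the standard library are available. Lean on these libraries where they do the work, as an engineer would, in place of code of your own. Each camera call takes 0.05 s, during which the arm holds its last target. There are 200 camera calls.

## Working session

There is one attempt and no reset: what is moved stays moved. The work goes in short steps, Python scripts to look and compute and a tool call to move; the robot and the scene stay as the last step left them, time stands still between calls to the robot, and variables do not carry over. Pictures are saved under pics/ and viewed, about 8 in all and at most 12, crops included, and the job is handed in when it is done.

Besides the shell and the picture viewer there is one more tool, called after "Call:" by a JSON object that holds its "api" and its "payload", one argument or row to a line. step_arm: Moves the arm, as the interface text tells. Its arguments: {"type":"object","properties":{"steps":{"type":"array"},"claw":{"type":"number"}},"required":["steps"]}

```bash
mkdir -p pics
cat > h.py <<'E'
import numpy as np, cv2
from plant import *
def snap(n,f):
    im,d=grab_frame(n); cv2.imwrite('pics/'+f,im[:,:,::-1]); np.savez('pics/'+f+'.npz',im=im,d=d); return im,d
def world(n,u,v,z):
    c=camera_params(n);K=np.array(c['mtx']);k1=c['k1'];T=np.array(c['extrinsics'])
    p=cv2.undistortPoints(np.array([[[u,v]]],float),K,np.array([k1,0,0,0.]))[0,0]
    return T[:3,:3]@(np.array([p[0],p[1],1])*z)+T[:3,3]
def cloud(n,d):
    c=camera_params(n);K=np.array(c['mtx']);T=np.array(c['extrinsics'])
    v,u=np.mgrid[:d.shape[0],:d.shape[1]]
    p=cv2.undistortPoints(np.stack([u,v],-1).reshape(-1,1,2).astype(float),K,np.array([c['k1'],0,0,0.]))[:,0]
    P=np.c_[p,np.ones(len(p))]*d.reshape(-1,1)
    return (P@T[:3,:3].T+T[:3,3]).reshape(*d.shape,3)
E
python3 - <<'E'
from h import *
a=[]
for n in("scene","top"):
    im,d=snap(n,n+'0.png'); a.append(im); W=cloud(n,d)
    print(n,np.round(camera_params(n)['extrinsics'],2).tolist())
    for l in("cream_knob_grip","cream_holder","cream_stick_mid","dark_jaw"):
        print(l,[(np.round(b['box']).tolist(),round(b['p'],2)) for b in boxes_of(n,l)[:4]])
    h=cv2.cvtColor(im,cv2.COLOR_RGB2HSV); m=((h[...,0]<6)|(h[...,0]>174))&(h[...,1]>150)&(h[...,2]>60)&(d>0)
    k,lab,st,ce=cv2.connectedComponentsWithStats(m.astype(np.uint8))
    for i in range(1,k):
        if st[i,4]>25:
            q=W[lab==i]; print(st[i],np.round(np.median(q,0),3),np.round(q.min(0),3),np.round(q.max(0),3))
s=state(); print(s['time'],s['tool_pos'],s['tool_rot'],s['gripper_width'])
E
```

```text
scene [[0.83, -0.43, 0.35, 0.25], [-0.56, -0.64, 0.53, -0.47], [-0.01, -0.64, -0.77, 0.73], [0.0, 0.0, 0.0, 1.0]]
cream_knob_grip [([308.0, 260.0, 12.0, 27.0], 0.66)]
cream_holder [([240.0, 229.0, 122.0, 108.0], 0.72)]
cream_stick_mid [([306.0, 239.0, 42.0, 32.0], 0.65)]
dark_jaw []
[551  16   9  13  91] [1.536 0.09  0.098] [1.522 0.067 0.088] [1.571 0.11  0.102]
[404  98  34  29  93] [1.042 0.075 0.011] [1.034 0.025 0.002] [1.059 0.147 0.014]
[251 161   9  12  74] [0.567 0.087 0.087] [0.561 0.084 0.072] [0.578 0.093 0.098]
[  0 190  78  61 509] [ 0.201 -0.009  0.284] [ 0.152 -0.027  0.27 ] [0.244 0.014 0.294]
[309 264  10  11  81] [ 0.52  -0.169  0.089] [ 0.515 -0.172  0.076] [ 0.528 -0.161  0.099]
[  0 320  41  21 510] [0.073 0.047 0.012] [0.046 0.021 0.006] [0.1   0.086 0.068]
[  0 371  23  49 601] [ 0.202 -0.376  0.567] [ 0.2   -0.384  0.562] [ 0.205 -0.364  0.573]
top [[0.03, -0.98, 0.17, 0.43], [-1.0, -0.03, 0.01, -0.01], [-0.0, -0.17, -0.98, 0.9], [0.0, 0.0, 0.0, 1.0]]
cream_knob_grip [([336.0, 226.0, 12.0, 10.0], 0.48)]
cream_holder []
cream_stick_mid [([303.0, 199.0, 41.0, 1
[... 1127 characters left out ...]
[ 0.241 -0.867 -0.735]
[ 511  331   49   63 1042] [ 0.131 -1.088 -0.745] [ 0.002 -1.179 -0.755] [ 0.242 -0.963 -0.731]
[458 333  25  30  96] [ 0.154 -0.811 -0.745] [ 0.12  -0.855 -0.756] [ 0.233 -0.752 -0.739]
[432 352  47  66 323] [-0.025 -0.716 -0.745] [-0.085 -0.828 -0.756] [ 0.158 -0.649 -0.734]
[454 374  14  12  93] [ 0.06  -0.758 -0.746] [ 0.035 -0.784 -0.756] [ 0.076 -0.732 -0.735]
[491 381  10  12  83] [ 0.033 -0.899 -0.744] [ 0.008 -0.92  -0.754] [ 0.052 -0.881 -0.736]
[485 390  32  22 102] [-0.048 -0.929 -0.746] [-0.062 -0.986 -0.754] [ 0.015 -0.856 -0.735]
0.5 [ 0.20417793 -0.59066138  0.23126489] [-4.44303340e-05  9.86186509e-01  1.65638663e-01  3.56371780e-07] 0.9978429758559962
```

View pics/scene0.png

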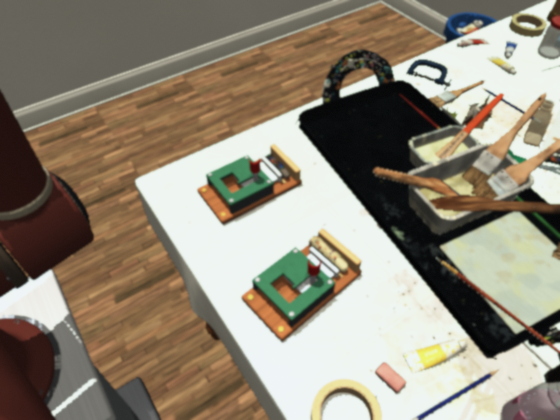

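View pics/top0.png

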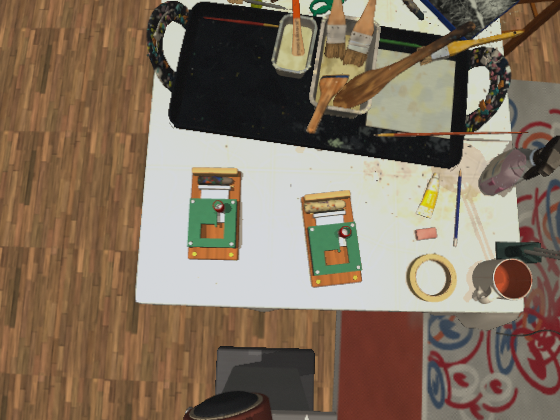

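The scene view shows the cream holder at about (302,283), its knob at (314,270) and the stick at (334,255). In the top view its knob is at (344,231) and the slot opens to the image's left, which is the holder's +y. Next I measure the axis and the knob centre.

Run:
```python
from h import *
from scipy.optimize import least_squares
allred=[]
for n in("scene","top"):
    z=np.load(f'pics/{n}0.png.npz'); im,d=z['im'],z['d']; W=cloud(n,d)
    h=cv2.cvtColor(im,cv2.COLOR_RGB2HSV)
    roi=(np.abs(W[...,0]-.5)<.13)&(np.abs(W[...,1]+.14)<.11)&(d>0)
    g=roi&(h[...,0]>55)&(h[...,0]<95)&(h[...,1]>100)&(np.abs(W[...,2]-.046)<.006)
    q=W[g]; r=cv2.minAreaRect(q[:,:2].astype(np.float32)*1000)
    print(n,'plate',g.sum(),np.round(np.median(q[:,2]),4),np.round(r[0],1),np.round(r[1],1),r[2])
    b=roi&(W[...,2]>.006)&(W[...,2]<.06); r=cv2.minAreaRect(W[b][:,:2].astype(np.float32)*1000); print('holder',np.round(r[0],1),np.round(r[1],1),r[2])
    k=roi&(W[...,2]>.068)&(W[...,2]<.104)&(np.hypot(W[...,0]-.523,W[...,1]+.16)<.03)
    q=W[k]; print('knob px',k.sum(),q.min(0).round(4),q.max(0).round(4), 'top', np.round(np.median(q[q[:,2]>.095],0),4),(q[:,2]>.095).sum())
    C=np.array(camera_params(n)['extrinsics'])[:3,3]
    side=q[(q[:,2]<.095)]
    f=least_squares(lambda c:np.hypot(*(side[:,:2]-c).T)-.011,np.array([.526,-.158]),loss='soft_l1',f_scale=.002); print('cyl',f.x.round(4),len(side),np.sqrt(np.mean(f.fun**2)).round(4))
im=np.load('pics/top0.png.npz')['im'][180:300,280:390,::-1]
im2=np.load('pics/scene0.png.npz')['im'][220:345,235:370,::-1]
cv2.imwrite('pics/crop.png',np.hstack([cv2.resize(im,(400,440),interpolation=3),cv2.resize(im2,(400,440),interpolation=3)]))
```

```text
scene plate 1942 0.0452 [ 495.2 -148.8] [101.6  98.4] 7.384374141693115
holder [ 518.8 -144.3] [199.3 110.5] 7.707734107971191
knob px 157 [ 0.5147 -0.1725  0.0687] [ 0.5368 -0.1518  0.0999] top [ 0.5229 -0.1661  0.0968] 42
cyl [ 0.5268 -0.1607] 115 0.0007
top plate 1571 0.045 [ 496.7 -143.4] [99.6 99.9] 8.149856567382812
holder [ 519.6 -140.2] [200.6 110.6] 7.7388081550598145
knob px 77 [ 0.5166 -0.1674  0.0684] [ 0.5369 -0.1467  0.1   ] top [ 0.5264 -0.1548  0.0967] 34
cyl [ 0.5269 -0.1575] 43 0.004
```

View pics/crop.png

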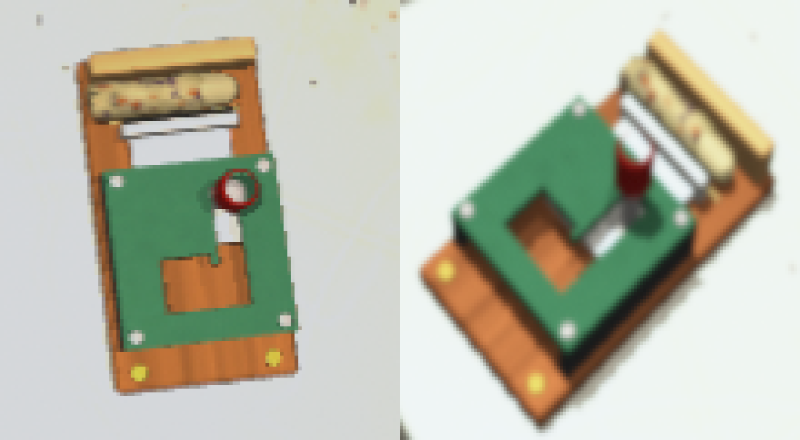

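The crop shows the cream stick with its red knob at top right and the slot hooking to the left (+y). The holder's yaw is +7.7°, and its box measures 200 x 110 as stated. Both views put the knob near (0.527, -0.159), topping out at about 0.100. I'll set the jaws to open along the holder's x.

```bash
cat >> h.py <<'E'
YAW=np.radians(7.7)
def plan(target,n,th_deg,nrows=8):
    s=state();p=np.array(s['tool_pos']);w,x,y,z=s['tool_rot'];th=2*np.arctan2(y,x)
    dth=(np.radians(th_deg)-th+np.pi)%(2*np.pi)-np.pi; d=(np.array(target)-p)/n
    print('tcp',p.round(4),'th',np.degrees(th).round(2),'tilt',round(abs(w)+abs(z),4),'F',np.round(s['contact_force'],1),'w',round(s['gripper_width'],3),'t',s['time'])
    for i in range(min(n,nrows)):
        t=th+dth*i/n
        print([round(v,1) for v in (1000*(d[0]*np.cos(t)+d[1]*np.sin(t)),1000*(d[0]*np.sin(t)-d[1]*np.cos(t)),-1000*d[2],-np.degrees(dth)/n)])
E
python3 -c "
from h import *
plan([.527,-.159,.18],14,97.7)"
```

```text
tcp [ 0.2042 -0.5907  0.2313] th 19.07 tilt 0.0 F [ 0.1  0.6 -0.1] w 0.998 t 0.5
[np.float64(31.9), np.float64(-21.6), np.float64(3.7), np.float64(-5.6)]
[np.float64(33.8), np.float64(-18.4), np.float64(3.7), np.float64(-5.6)]
[np.float64(35.5), np.float64(-15.0), np.float64(3.7), np.float64(-5.6)]
[np.float64(36.8), np.float64(-11.4), np.float64(3.7), np.float64(-5.6)]
[np.float64(37.7), np.float64(-7.8), np.float64(3.7), np.float64(-5.6)]
[np.float64(38.3), np.float64(-4.1), np.float64(3.7), np.float64(-5.6)]
[np.float64(38.5), np.float64(-0.3), np.float64(3.7), np.float64(-5.6)]
[np.float64(38.3), np.float64(3.5), np.float64(3.7), np.float64(-5.6)]
```

Call:
{"api": "step_arm", "payload": {
  "steps": [
    [32, -22, 4, -5.6],
    [34, -18, 4, -5.6],
    [36, -15, 4, -5.6],
    [37, -11, 4, -5.6],
    [38, -8, 4, -5.6],
    [38, -4, 4, -5.6],
    [38, 0, 4, -5.6],
    [38, 4, 4, -5.6]
  ],
  "claw": 100
}}

```text
time: 1.3
tool_pos: [0.3912, -0.3389, 0.1994]
tool_rot: [0.003, 0.843, 0.538, -0.0]
contact_force: [0.0, 0.2, 0.4]
gripper_width: 1.003
```

```bash
python3 -c "
from h import *
plan([.527,-.159,.18],8,97.7)"
```

```text
tcp [ 0.3912 -0.3389  0.1994] th 65.14 tilt 0.0032 F [0.  0.2 0.4] w 1.003 t 1.3
[np.float64(27.5), np.float64(5.9), np.float64(2.4), np.float64(-4.1)]
[np.float64(27.1), np.float64(7.9), np.float64(2.4), np.float64(-4.1)]
[np.float64(26.4), np.float64(9.8), np.float64(2.4), np.float64(-4.1)]
[np.float64(25.7), np.float64(11.6), np.float64(2.4), np.float64(-4.1)]
[np.float64(24.8), np.float64(13.4), np.float64(2.4), np.float64(-4.1)]
[np.float64(23.8), np.float64(15.2), np.float64(2.4), np.float64(-4.1)]
[np.float64(22.6), np.float64(16.8), np.float64(2.4), np.float64(-4.1)]
[np.float64(21.4), np.float64(18.4), np.float64(2.4), np.float64(-4.1)]
```

Call:
{"api": "step_arm", "payload": {
  "steps": [
    [28, 6, 2, -4.4],
    [27, 8, 2, -4.3],
    [27, 10, 2, -4.3],
    [26, 12, 2, -4.3],
    [25, 13, 2, -4.3],
    [24, 15, 2, -4.3],
    [23, 17, 2, -4.3],
    [22, 19, 2, -4.3]
  ]
}}

```text
time: 2.1
tool_pos: [0.5288, -0.1428, 0.1836]
tool_rot: [0.004, 0.634, 0.773, -0.001]
contact_force: [-0.1, -0.6, 0.0]
gripper_width: 0.999
```

```bash
python3 -c "
from h import *
plan([.527,-.159,.15],2,97.7)
im,d=snap('scene','s1.png');W=cloud('scene',d)
cv2.imwrite('pics/s1c.png',cv2.resize(im[150:350,200:420,::-1],(660,600)))"
```

```text
tcp [ 0.5288 -0.1428  0.1836] th 101.27 tilt 0.0055 F [-0.1 -0.6  0. ] w 0.999 t 2.1
[np.float64(-7.8), np.float64(-2.5), np.float64(16.8), np.float64(1.8)]
[np.float64(-7.9), np.float64(-2.2), np.float64(16.8), np.float64(1.8)]
```

View pics/s1c.png

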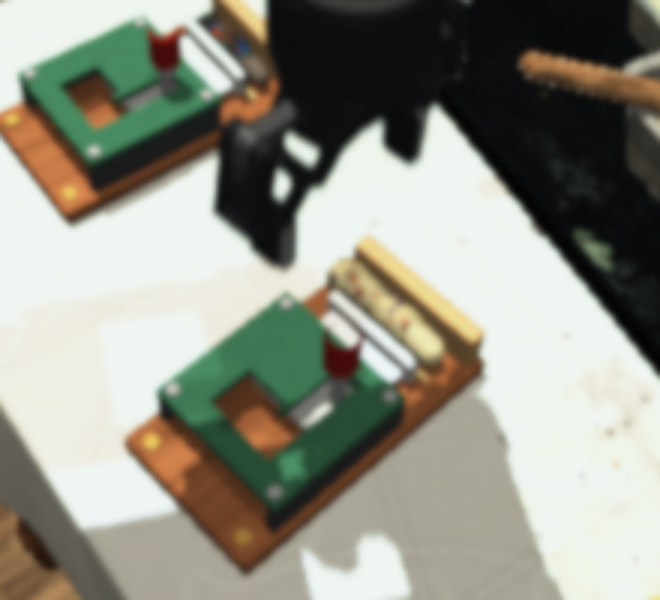

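The fingers are above the knob, open along the holder's x. I'll correct sideways, then descend.

Call:
{"api": "step_arm", "payload": {
  "steps": [
    [-8, -2.5, 10, 1.8],
    [-8, -2.5, 10, 1.8],
    [0, 0, 20, 0],
    [0, 0, 20, 0],
    [0, 0, 0, 0]
  ]
}}

```text
time: 2.65
tool_pos: [0.5273, -0.1605, 0.1192]
tool_rot: [0.004, 0.661, 0.751, -0.0]
contact_force: [-0.4, -0.2, -0.2]
gripper_width: 0.999
```

```bash
python3 -c "
from h import *
plan([.527,-.159,.064],3,97.7)"
```

```text
tcp [ 0.5273 -0.1605  0.1192] th 97.27 tilt 0.0042 F [-0.4 -0.2 -0.2] w 0.999 t 2.65
[np.float64(0.5), np.float64(-0.0), np.float64(18.4), np.float64(-0.1)]
[np.float64(0.5), np.float64(-0.0), np.float64(18.4), np.float64(-0.1)]
[np.float64(0.5), np.float64(-0.0), np.float64(18.4), np.float64(-0.1)]
```

Call:
{"api": "step_arm", "payload": {
  "steps": [
    [0.5, 0, 19, 0],
    [0.5, 0, 19, 0],
    [0.5, 0, 17, 0],
    [0, 0, 0, 0]
  ]
}}

```text
time: 3.05
tool_pos: [0.5262, -0.1648, 0.0637]
tool_rot: [0.005, 0.665, 0.747, -0.0]
contact_force: [-0.8, -0.1, -0.2]
gripper_width: 1.001
```

Call:
{"api": "step_arm", "payload": {
  "steps": [
    [0, 0, 0, 0],
    [0, 0, 0, 0],
    [0, 0, 0, 0],
    [0, 0, 0, 0],
    [0, 0, 0, 0],
    [0, 0, 0, 0],
    [0, 0, 0, 0],
    [0, 0, 0, 0]
  ],
  "claw": 0
}}

```text
time: 3.85
tool_pos: [0.5278, -0.1676, 0.0685]
tool_rot: [0.008, 0.666, 0.746, -0.0]
contact_force: [0.8, -0.8, -1.1]
gripper_width: 0.235
```

```bash
python3 -c "
from h import *
plan([.527,-.159,.064],3,97.7,0)
im,d=snap('scene','s2.png')
cv2.imwrite('pics/s2c.png',cv2.resize(im[200:350,220:385,::-1],(660,600)))"
```

```text
tcp [ 0.5278 -0.1676  0.0685] th 96.42 tilt 0.008 F [ 0.8 -0.8 -1.1] w 0.235 t 3.85
```

View pics/s2c.png

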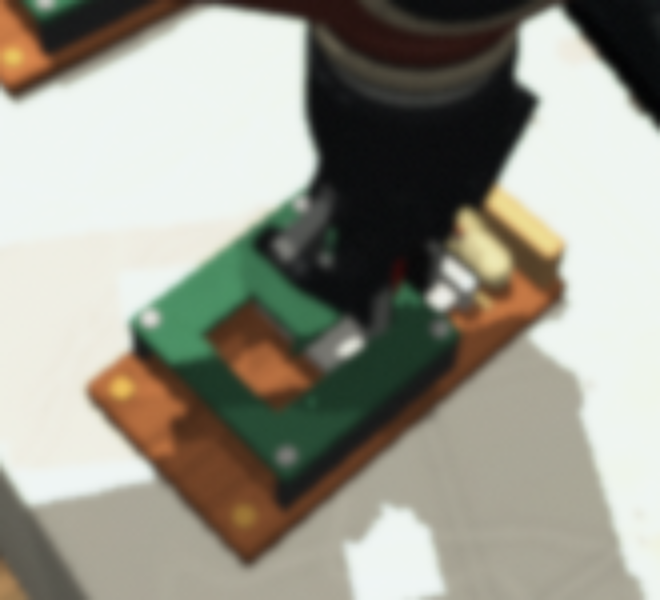

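The knob is gripped (20 mm opening), but the tool has drifted about 8 mm towards -y, so the hold is near the pad edge. I'll reopen, centre and regrasp, countering the drift.

Call:
{"api": "step_arm", "payload": {
  "steps": [
    [0, 0, 0, 0],
    [0, 0, 0, 0],
    [0, 0, 0, 0],
    [3, 0, 1, -0.5],
    [4, 0, 1, -0.5],
    [4, 0, 1, -0.3],
    [1, 0, 0, 0]
  ],
  "claw": 65
}}

```text
time: 4.6
tool_pos: [0.527, -0.1547, 0.0658]
tool_rot: [0.009, 0.657, 0.754, 0.0]
contact_force: [-0.3, -0.1, -0.3]
gripper_width: 0.647
```

```bash
python3 -c "
from h import *
plan([.527,-.159,.064],1,97.7)
for n in ('scene','top'):
    im,d=snap(n,n+'3.png');W=cloud(n,d);h=cv2.cvtColor(im,cv2.COLOR_RGB2HSV)
    m=((h[...,0]<6)|(h[...,0]>174))&(h[...,1]>130)&(d>0)&(np.hypot(W[...,0]-.523,W[...,1]+.16)<.04)&(W[...,2]>.065)&(W[...,2]<.105)
    q=W[m];print(n,m.sum(),q.min(0).round(4) if len(q) else '',q.max(0).round(4) if len(q) else '')"
```

```text
tcp [ 0.527  -0.1547  0.0658] th 97.84 tilt 0.0091 F [-0.3 -0.1 -0.3] w 0.647 t 4.6
[np.float64(-4.2), np.float64(-0.6), np.float64(1.8), np.float64(0.1)]
scene 88 [ 0.5152 -0.1725  0.0724] [ 0.5317 -0.1599  0.0981]
top 0
```

Call:
{"api": "step_arm", "payload": {
  "steps": [
    [-3, 0, 2, 0],
    [0, 0, 0, 0],
    [0.3, 0, 0, 0],
    [0.3, 0, 0, 0],
    [0.3, 0, 0, 0],
    [0.3, 0, 0, 0]
  ],
  "claw": 0
}}

```text
time: 5.3
tool_pos: [0.5268, -0.1581, 0.0644]
tool_rot: [0.008, 0.657, 0.754, -0.001]
contact_force: [-0.2, -0.6, -0.4]
gripper_width: 0.238
```

```bash
python3 -c "
from h import *
c,s=np.cos(YAW),np.sin(YAW)
p=np.array(state()['tool_pos'])
plan([.527,-.159,.064],1,97.7)
plan(p+.05*np.array([-c,-s,0]),5,97.7,1)"
```

```text
tcp [ 0.5268 -0.1581  0.0644] th 97.81 tilt 0.0091 F [-0.2 -0.6 -0.4] w 0.238 t 5.3
[np.float64(-0.9), np.float64(0.1), np.float64(0.4), np.float64(0.1)]
tcp [ 0.5268 -0.1581  0.0644] th 97.81 tilt 0.0091 F [-0.2 -0.6 -0.4] w 0.238 t 5.3
[np.float64(0.0), np.float64(-10.0), np.float64(-0.0), np.float64(0.0)]
```

The grip is centred. Now I draw it back about 49 mm.

Call:
{"api": "step_arm", "payload": {
  "steps": [
    [0, -10, 0, 0],
    [0, -10, 0, 0],
    [0, -10, 0, 0],
    [0, -10, 0, 0],
    [0, -8, 0, 0]
  ]
}}

```text
time: 5.8
tool_pos: [0.4875, -0.1635, 0.0645]
tool_rot: [0.019, 0.657, 0.753, 0.009]
contact_force: [10.5, 0.7, -6.0]
gripper_width: 0.238
```

```bash
cat >> h.py <<'E'
def rel():
    c,s=np.cos(YAW),np.sin(YAW); q=state(); p=np.array(q['tool_pos'])-[.5268,-.1581,.064]
    f=q['contact_force']; print('draw',round(-1000*(c*p[0]+s*p[1]),1),'side',round(1000*(-s*p[0]+c*p[1]),1),'z',round(1000*p[2],1),'Fx,Fy holder',round(c*f[0]+s*f[1],1),round(-s*f[0]+c*f[1],1),round(f[2],1),'w',q['gripper_width'],q['time'],q['tool_rot'])
E
python3 -c "
from h import *
rel()"
```

```text
draw 39.6 side -0.1 z 0.5 Fx,Fy holder 10.5 -0.7 -6.0 w 0.2379240600218464 5.8 [0.01868436 0.65738622 0.7532713  0.00875255]
```

Call:
{"api": "step_arm", "payload": {
  "steps": [
    [0, -6, 0, 0],
    [0, -5, 0, 0],
    [0, -1, 0, 0]
  ]
}}

```text
time: 6.1
tool_pos: [0.4798, -0.1642, 0.0646]
tool_rot: [0.024, 0.658, 0.753, 0.014]
contact_force: [10.5, 1.8, -6.1]
gripper_width: 0.236
```

```bash
python3 -c "
from h import *
rel()"
```

```text
draw 47.4 side 0.3 z 0.6 Fx,Fy holder 10.7 0.4 -6.1 w 0.2355747265951399 6.1 [0.02422611 0.65750846 0.75292774 0.01398333]
```

Call:
{"api": "step_arm", "payload": {
  "steps": [
    [3, -2.5, 0, 0],
    [8, -1, 0, 0],
    [8, -1, 0, 0],
    [6, -1, 0, 0]
  ]
}}

```text
time: 6.5
tool_pos: [0.4761, -0.1391, 0.0646]
tool_rot: [0.03, 0.658, 0.752, 0.019]
contact_force: [10.9, 1.1, -3.8]
gripper_width: 0.237
```

```bash
python3 -c "
from h import *
rel()"
```

```text
draw 47.7 side 25.6 z 0.6 Fx,Fy holder 10.9 -0.4 -3.8 w 0.23664298625552307 6.5 [0.03006111 0.65764895 0.75248169 0.01911797]
```

The knob is 25.6 mm sideways with little sideways force. Now I ease it towards +x into the notch.

Call:
{"api": "step_arm", "payload": {
  "steps": [
    [0, 3, 0, 0],
    [0, 3, 0, 0],
    [0, 3, 0, 0],
    [0, 2, 0, 0]
  ]
}}

```text
time: 6.9
tool_pos: [0.4881, -0.1353, 0.0645]
tool_rot: [0.031, 0.656, 0.753, 0.02]
contact_force: [-2.3, -2.4, 4.9]
gripper_width: 0.239
```

```bash
python3 -c "
from h import *
rel()"
```

```text
draw 35.3 side 27.8 z 0.5 Fx,Fy holder -2.6 -2.0 4.9 w 0.23915298466268767 6.9 [0.03058152 0.65642192 0.75349707 0.02042566]
```

The spring force is gone at a draw of 35.3 mm, so the stem is resting in the notch. Releasing.

Call:
{"api": "step_arm", "payload": {
  "steps": [
    [0, 0, 0, 0],
    [0, 0, 0, 0],
    [0, 0, 0, 0],
    [0, 0, 0, 0],
    [0, 0, 0, 0]
  ],
  "claw": 80
}}

```text
time: 7.4
tool_pos: [0.4881, -0.135, 0.0644]
tool_rot: [0.031, 0.657, 0.753, 0.022]
contact_force: [0.4, -0.5, 0.1]
gripper_width: 0.799
```

Call:
{"api": "step_arm", "payload": {
  "steps": [
    [0, 0, -15, 0],
    [0, 0, -25, 0],
    [0, 0, -35, 0],
    [0, 0, -40, 0],
    [0, 0, -20, 0]
  ]
}}

```text
time: 7.9
tool_pos: [0.4743, -0.1325, 0.198]
tool_rot: [0.026, 0.657, 0.753, 0.02]
contact_force: [0.6, -0.9, 0.3]
gripper_width: 0.801
```

Call:
{"api": "step_arm", "payload": {
  "steps": [
    [-40, 0, 0, 0],
    [-40, 0, 0, 0],
    [-40, 0, 0, 0],
    [-40, 0, 0, 0],
    [-20, 0, 0, 0],
    [0, 0, 0, 0]
  ]
}}

```text
time: 8.5
tool_pos: [0.5023, -0.3181, 0.2085]
tool_rot: [0.033, 0.656, 0.754, 0.022]
contact_force: [-0.4, 0.9, -0.6]
gripper_width: 0.802
```

Run:
```python
from h import *
rel()
a,_=snap('scene','s4.png'); b,d=snap('top','t4.png')
cv2.imwrite('pics/c4.png',np.hstack([cv2.resize(b[160:300,260:400,::-1],(400,400)),cv2.resize(a[220:345,235:370,::-1],(400,400))]))
for n,f in(('scene','scene0'),('top','top0'),('scene','s4'),('top','t4')): 
    z=np.load(f'pics/{f}.png.npz');W=cloud(n,z['d']);c=z['im']
    m=(W[...,2]>.07)&(W[...,2]<.104)&(np.abs(W[...,0]-.5)<.06)&(np.abs(W[...,1]+.15)<.05)
    print(f,m.sum(),np.median(W[m],0).round(4))
```

```text
draw 45.8 side -155.3 z 144.5 Fx,Fy holder -0.3 0.9 -0.6 w 0.8018894087941736 8.5 [0.03295823 0.6558398  0.75385372 0.02219203]
scene0 151 [ 0.5202 -0.1679  0.0892]
top0 70 [ 0.5245 -0.1527  0.0949]
s4 144 [ 0.4818 -0.1456  0.0879]
t4 61 [ 0.4864 -0.1297  0.0941]
```

View pics/c4.png

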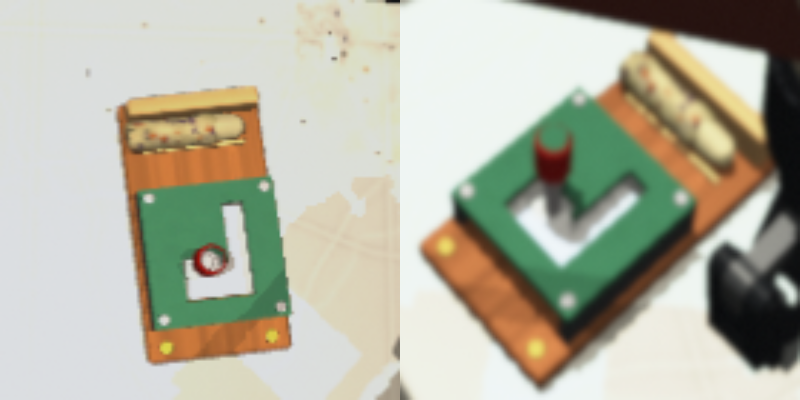

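The jaw is open, the knob sits in the notch, and the stick is in place against its bead. Between the first and last pictures the knob shifted about 35 mm in draw and 27 mm sideways.

```bash
python3 -c "
from plant import *
print(job_done())"
```

```text
the job is handed in; nothing more can be done
None
```

I opened the cream stick's holder and handed the job in at about 8.6 s. The red knob was drawn back about 48 mm, moved sideways, eased into the notch and let go.

- **First grasp:** it had drifted about 8 mm off-centre along the holder's y. I reopened the gripper, centred it and gripped again before drawing the knob.
- **Last pictures:** they were taken with the gripper clear of the holder. Both cameras show the knob about 35 mm back and 27 mm sideways, so the jaw is staying open by itself. The cream stick is lying in its holder by eye; I did not measure its shift.
- **Not checked:** I never touched the dark holder and it looked shut in the earlier pictures, but I did not look at it again at the end.

No check failed. The only disagreement was that the two cameras differed by a few millimetres in the knob's y position before the first grasp.

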